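Move the large gel cassette from the draining rack to the soaking trough

ROBOT

A 7-joint arm with a two-finger parallel gripper is mounted at the origin on the work surface. World frame = base frame: x ahead of the robot, y to its left, z up, the work surface at z = 0. Lengths are in m, angles in rad, forces in N, time in s.
With the tool pointing down it reaches from about 0.4 to 0.85 m from the base axis. Payload 4.5 kg.
Tool frame: the origin (TCP) lies at the very end of the fingers, on their centre line; the grasp point (between the pads) lies 19 mm behind it (arm.grip_depth is the distance from the TCP to the grasp point, in m); y points along the fingers, x is the direction in which the jaws open and shut, and the axes are right-handed (so a half turn about y gives the same grasp; the last joint's range is limited). The gripper opens to 85 mm and grips with 20 to 120 N. Pads are 22 mm wide; open, the fingers measure 114 mm over their backs; the gripper's body (76 mm by 85 mm) begins 54 mm behind the grasp point. The pads swing forward as they close: fully open they stand 13 mm farther back than shut.
Start: joints at [1.368, 0.689, -0.195, 1.565, 0.157, 0.902, -0.215], TCP at [0.147, -0.608, 0.231] pointing down, gripper open.
Joint ranges: [-3.01, 3.01], [-0.46, 2.08], [-1.47, 1.51], [0.13, 2.56], [-1, 4.14], [0.04, 2.09], [-2.66, 2.66]. Speed limits (rad/s): [2.57, 2.57, 3.14, 3.14, 3.14, 3.14, 3.14].

INTERFACE

Orientations are given as a unit quaternion [w, x, y, z].
In Python, from workcell import arm, capture, recognise gives the robot as it stands.
- The arm moves only by the shell command python3 -m creep 'ROWS' [FORCE]. ROWS is JSON, a list that holds one entry, the list of rows, each a list of 7 numbers: the turn, a rotation vector about the tool's x, y, z in degrees, then the shift along the tool's x, y, z in mm, then the opening, from 0 (shut) to 1 (fully open). A call has 1 to 10 rows; each row shifts and turns the commanded pose from where the row before left it, along the tool's axes as they then stand; what a row does not reach is not made up. A row lasts 1/8 s, in which the tool goes at most 62.5 mm and 10.7 degrees, less where a joint would pass 70% of its speed; a pose out of reach is approached as far as the arm can. A call is refused whole if a number of a shift passes 62.5 or a number of a turn 10.7, either way. A call with a gripper value outside its range is refused whole. The fingers move at their own pace and stop on an object; FORCE is the grip in N (left out, the last holds). Time passes only in rows, so rows that do not move let the fingers close. It gives the time, the measured TCP pose, the force and the opening at its end, in the units of the state.
- arm.state(): the state, without advancing time (a new reading comes with each control period).
- capture(name): name is "scene" or "top"; returns a dict with "frame" (384x512x3 uint8, red, green, blue), "z_map" (384x512 float32, m along the optical axis (not along the pixel's ray), 0 where there is no reading), "camera_matrix" (3x3 intrinsics, pixels), "extrinsics" (4x4, takes a point from camera to world coordinates). Camera axes: x right, y up, looking along -z (the intrinsics and any distortion apply to the point x, -y, -z); pixel columns grow to the right and rows downward; lengths in m; the calibration is good to about 2 mm. A picture is of the moment at which its call begins.
- arm.sign_off(): hands the job in, once; it reports no verdict.
Trained networks look in a picture, given as the dict that the camera call returned (one of the last four; its "shot" number tells which), for a name from the list of things; names that differ only in an ending like _2 or _b are one class to them, and where a whole thing is asked for, a point or a joint stands for the part that bears it (a point fixed in the world has none). Each returns a list of dicts, best first, with "p" (0 to 1); they miss things now and then, are a little off and sometimes report something else, mostly with a low value. They report only what shows in the picture. A call takes as long as a camera call.
- recognise(picture, query): "centre" ([column, row] in pixels, amid what is visible of it).
The state is a dict: "time_s": time; "joint_positions": joint angles; "joint_velocities": joint speeds; "joint_torque": joint torques, N m; "eef_pos": TCP position; "eef_rot": TCP orientation; "ft_force": force on the tool from outside, world axes, zero at the start; "torque": the same for the moment, N m; "grip_width": finger opening in m.
Only numpy, scipy, OpenCV 4.12 (cv2) and the standard library are available. Lean on these libraries where they do the work, as an engineer would, in place of code of your own. Each camera call takes 0.05 s, during which the arm holds its last target.

TASK

Slide the large gel cassette straight up out of its slot in the draining rack, carry it upright to the steel soaking trough and lower it in on its bottom edge, all the way to the trough's floor before you let go. Leave it standing or leaning in the trough, and leave the two small cassettes where they are in the rack.

Things in the scene. Friction and masses are not known exactly. Their poses are not given: they have to be found in the camera images.
- large_cassette: Large gel cassette: flat upright plate, grey frame, greenish pane; 10 mm thick (x axis), 100 mm wide (y), 120 mm tall (z, up), 0.13 kg. Origin: middle of its bottom edge. Stands loosely in one of 3 slots of a white rack fixed to the bench; slots run along its y, 14 mm wide, 30 mm deep, floor 8 mm above the bench. Its top 45 mm stand free above the small ones: pinch across the thickness.
- small_cassette_1: Small gel cassette of the same make, 10 mm thick (x), 84 mm wide (y), 75 mm tall (z), in another slot of the same rack; the slots are 55 mm apart along x. Origin: middle of its bottom edge. To be left alone.
- small_cassette_2: The other small gel cassette, same size and axes, in the remaining slot. To be left alone.
- trough: Open steel soaking trough, fixed to the bench, empty. Outside 50 mm (x axis) by 150 mm (y) by 70 mm high; walls and floor 5 mm thick, so inside 40 by 140 mm, 65 mm deep. Origin: centre of its underside, z up. The cassette goes in with its width along the trough's y, its top staying above the rim.

How it is judged:
By the outcome, as a careful person would: the job done as asked, in the order asked, and still so for the second after the job is handed in, with the robot touching nothing.
It also fails if it takes over 45 s, if anything falls off the work surface, if the arm or the gripper's body presses on something with over 40 N, if the wrist force passes 120 N, or if a joint passes its speed limit or range.

## Working session

There is one attempt and no reset: what is moved stays moved. The work goes in short steps, Python scripts to look and compute and a shell command to move; the robot and the scene stay as the last step left them, time stands still between calls to the robot, and variables do not carry over. Pictures are saved under pics/ and viewed, and the job is handed in when it is done.

```bash
mkdir -p pics; ls
python3 - <<'E'
from workcell import arm,capture,recognise
import cv2,numpy as np
print(arm.state(), arm.grip_depth)
for n in("scene","top"):
    p=capture(n); cv2.imwrite(f"pics/{n}0.png",p["frame"][:,:,::-1]); np.savez(f"{n}0.npz",**{k:v for k,v in p.items()})
    print(n,p["camera_matrix"].tolist(),np.round(p["extrinsics"],3).tolist(), p.keys())
    for q in("large_cassette","small_cassette_1","trough"): print(q,recognise(p,q))
E
```

```text
pics
{'time_s': 0.0, 'joint_positions': array([ 1.36781758,  0.68998108, -0.19450275,  1.56638302,  0.15729608,
        0.9025261 , -0.21511682]), 'joint_velocities': array([ 1.12295552e-03,  3.84817242e-04,  1.30710025e-04, -1.01364263e-03,
       -3.97599772e-05, -1.08818253e-03, -8.65150613e-05]), 'joint_torque': array([ 2.21138043e-04, -5.39612603e+01, -1.26655452e+00, -1.58544803e+01,
        9.04720189e-03,  9.50362970e-03, -9.31326866e-06]), 'eef_pos': array([ 0.14639091, -0.60691621,  0.23047521]), 'eef_rot': array([ 0.55594417, -0.5551953 ,  0.4379868 , -0.43686591]), 'ft_force': array([-0.34644149,  0.10555583,  0.05861367]), 'torque': array([ 0.01250557, -0.00240454, -0.03424584]), 'grip_width': 0.08575555128541465} 0.0187
scene [[362.3252630227858, 0.0, 251.95940266612132], [0.0, 362.3252630227858, 195.48221867759972], [0.0, 0.0, 1.0]] [[-0.293, -0.527, 0.797, 1.092], [0.956, -0.145, 0.255, 0.164], [-0.019, 0.837, 0.547, 0.408], [0.0, 0.0, 0.0, 1.0]] dict_keys(['frame', 'z_map', 'camera_matrix', 'extrinsics', 'shot'])
large_cassette [{'centre': [338.7, 165.3], 'p': 0.96}]
small_cassette_1 [{'centre': [342.8, 215.8], 'p': 0.76}, {'centre': [332.3, 194.9], 'p': 0.66}]
trough [{'centre': [183.5, 173.3], 'p': 0.69}]
top [[352.69888333533, 0.0, 253.42022775603226], [0.0, 352.69888333533, 194.8575613115193], [0.0, 0.0, 1.0]] [[0.001, 0.987, -0.158, 0.455], [-1.0, 0.001, 0.004, -0.012], [0.004, 0.158, 0.987, 0.78], [0.0, 0.0, 0.0, 1.0]] dict_keys(['frame', 'z_map', 'camera_matrix', 'extrinsics', 'shot'])
large_cassette [{'centre': [174.5, 229.9], 'p': 0.97}, {'centre': [167.9, 177.5], 'p': 0.33}]
small_cassette_1 [{'centre': [166.3, 177.7], 'p': 0.61}]
trough [{'centre': [328.8, 229.4], 'p': 0.89}]
```

View pics/scene0.png

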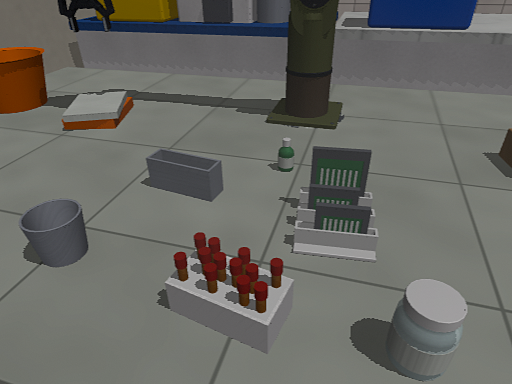

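View pics/top0.png

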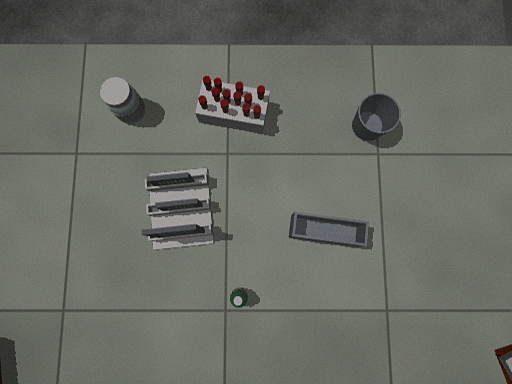

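Scene view: the large cassette (338,165) stands in the slot nearest the robot, with the two small ones in front of it and the trough at (184,173). Top view: large cassette at (175,230), trough at (330,230), green bottle at (238,298). Next I measure the poses from depth.

```bash
cat > h.py <<'E'
import numpy as np,cv2
def cloud(p):
    K=p["camera_matrix"];T=p["extrinsics"];z=p["z_map"].astype(float)
    v,u=np.mgrid[:z.shape[0],:z.shape[1]]
    X=(u-K[0,2])/K[0,0]*z;Y=(v-K[1,2])/K[1,1]*z
    P=np.stack([X,-Y,-z,np.ones_like(z)],-1)@T.T
    P=P[...,:3];P[z==0]=np.nan
    return P
def rect(pts):
    (c,s,a)=cv2.minAreaRect((pts*1000).astype(np.float32)); return np.round(c,1),np.round(s,1),round(a,2)
E
python3 - <<'E'
from h import *
for n in("scene","top"):
    p=np.load(n+"0.npz");P=cloud(p).reshape(-1,3)
    def sel(x0,x1,y0,y1,z0,z1):
        m=(P[:,0]>x0)&(P[:,0]<x1)&(P[:,1]>y0)&(P[:,1]<y1)&(P[:,2]>z0)&(P[:,2]<z1);return P[m]
    b=sel(.2,.7,0.02,.4,.09,.2);print(n,"large>90mm",len(b),rect(b[:,:2]),b.min(0),b.max(0))
    b=sel(.2,.7,0.02,.4,.121,.2);print(" large top",len(b),rect(b[:,:2]) if len(b)>3 else 0)
    b=sel(.2,.7,0.02,.4,.06,.09);print(" mid",len(b),b.min(0),b.max(0))
    b=sel(.25,.46,-.35,-.03,.03,.1);print(" trough",len(b),rect(b[:,:2]),b.min(0),b.max(0))
    b=sel(.25,.46,-.35,-.03,.064,.08);print(" rim",len(b),rect(b[:,:2]))
    b=sel(.2,.6,0.02,.4,.02,.05);print(" rack",len(b),rect(b[:,:2]))
    b=sel(.1,.32,-.05,.1,.02,.2);print(" bottle",len(b),b.min(0),b.max(0), b.mean(0))
    b=sel(.2,.7,-.3,.3,-.02,.015);print(" bench z",np.median(b[:,2]))
E
```

```text
scene large>90mm 1224 (array([500.1, 139.8]), array([ 15.9, 100. ]), 7.11) [0.48709868 0.09033697 0.09002241] [0.51124279 0.18979165 0.12856533]
 large top 343 (array([500.2, 139.5]), array([15.9, 99.2]), 7.11)
 mid 2336 [0.36713843 0.02042922 0.06001499] [0.61837286 0.19955759 0.08997999]Traceback (most recent call last):
  File "<stdin>", line 9, in <module>
    return umr_minimum(a, axis, None, out, keepdims, initial, where)
ValueError: zero-size array to reduction operation minimum which has no identity
```

```bash
python3 - <<'E'
from h import *
for n in("scene","top"):
    p=np.load(n+"0.npz");P=cloud(p).reshape(-1,3)
    def sel(x0,x1,y0,y1,z0,z1):
        m=(P[:,0]>x0)&(P[:,0]<x1)&(P[:,1]>y0)&(P[:,1]<y1)&(P[:,2]>z0)&(P[:,2]<z1);return P[m]
    def pr(l,*a):
        b=sel(*a);print(n,l,len(b),*( (rect(b[:,:2]),b.min(0).round(4),b.max(0).round(4)) if len(b)>3 else ()))
    pr("large>90",.4,.7,0.05,.25,.09,.2)
    pr("large top",.4,.7,0.05,.25,.122,.2)
    pr("large 110-122",.4,.7,0.05,.25,.105,.122)
    pr("large 90-105",.4,.7,0.05,.25,.09,.105)
    pr("small tops",.515,.7,0.05,.25,.07,.09)
    pr("trough",.4,.6,-.35,-.05,.03,.1)
    pr("rim",.4,.6,-.35,-.05,.064,.1)
    pr("rack",.46,.7,0.05,.25,.02,.036)
    pr("bottle",.35,.46,-.03,.1,.02,.2)
    b=sel(.4,.7,-.3,.3,-.02,.015);print(" bench z",np.median(b[:,2]))
E
python3 -c "
import cv2;i=cv2.imread('pics/top0.png')[150:270,120:400];cv2.imwrite('pics/topc.png',cv2.resize(i,None,fx=2.8,fy=2.8,interpolation=cv2.INTER_CUBIC))"
```

```text
scene large>90 1224 (array([500.1, 139.8]), array([ 15.9, 100. ]), 7.11) [0.4871 0.0903 0.09  ] [0.5112 0.1898 0.1286]
scene large top 311 (array([500.2, 139.3]), array([15.9, 98.8]), 7.11) [0.4871 0.0905 0.122 ] [0.5099 0.1889 0.1286]
scene large 110-122 487 (array([503.1, 140.3]), array([ 6.4, 99.4]), 6.32) [0.4959 0.0909 0.105 ] [0.5112 0.1898 0.122 ]
scene large 90-105 426 (array([502.7, 140.1]), array([  7.1, 100. ]), 6.31) [0.4958 0.0903 0.09  ] [0.511  0.1898 0.1049]
scene small tops 1040 (array([581.2, 147.3]), array([70. , 96.8]), 6.93) [0.5451 0.0964 0.07  ] [0.6179 0.1993 0.0839]
scene trough 2063 (array([ 505.3, -170.9]), array([153.,  54.]), 81.88) [ 0.4714 -0.2489  0.03  ] [ 0.5409 -0.0929  0.0709]
scene rim 534 (array([ 504.8, -171.2]), array([152.4,  53.7]), 82.14) [ 0.4714 -0.2489  0.064 ] [ 0.54   -0.0934  0.0709]
scene rack 1200 (array([555.5, 144.7]), array([133.2, 131.9]), 6.38) [0.4822 0.0739 0.02  ] [0.6276 0.2172 0.036 ]
scene bottle 331 (array([373. ,  16.1]), array([24.4, 35.1]), 24.74) [ 0.3602 -0.0048  0.02  ] [0.3858 0.0321 0.0747]
 bench z -0.00057140315
[... 395 characters left out ...]
40.5]), array([  8.6, 100.3]), 11.01) [0.4857 0.0913 0.0902] [0.5051 0.1904 0.1017]
top small tops 531 (array([578.2, 148.4]), array([65.8, 96.6]), 6.15) [0.542  0.0971 0.0701] [0.6137 0.1998 0.0867]
top trough 863 (array([ 501.3, -169.4]), array([151.3,  50.4]), 82.47) [ 0.4676 -0.2466  0.03  ] [ 0.5357 -0.0916  0.074 ]
top rim 537 (array([ 501.3, -169.5]), array([151.1,  50.2]), 82.6) [ 0.4676 -0.2466  0.0642] [ 0.5357 -0.092   0.074 ]
top rack 435 (array([550. , 145.4]), array([131.4, 131.7]), 6.57) [0.4782 0.0742 0.02  ] [0.6228 0.2159 0.036 ]
top bottle 259 (array([365.6,  15.1]), array([34.7, 29.7]), 89.65) [ 0.3507 -0.0022  0.0206] [0.3804 0.0325 0.0774]
 bench z 0.0008400087416603474
```

View pics/topc.png

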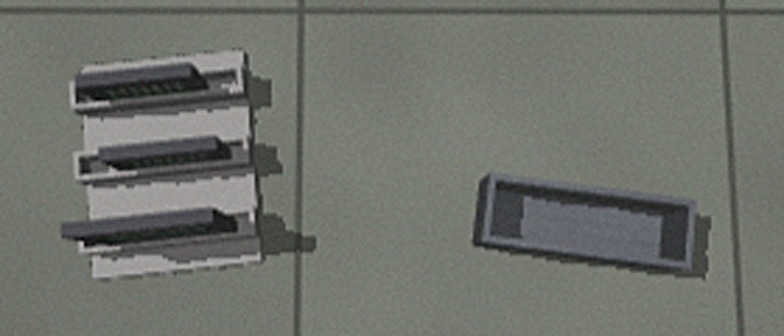

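```bash
cat >> h.py <<'E'
from scipy.spatial.transform import Rotation as R
from workcell import arm
def now():
    s=arm.state();q=s["eef_rot"];return s,s["eef_pos"],R.from_quat([q[1],q[2],q[3],q[0]])
def goal(yaw,flip):
    y=np.radians(yaw+(180 if flip else 0));x=np.array([np.cos(y),np.sin(y),0]);Y=np.array([0,0,-1.]);return R.from_matrix(np.stack([x,Y,np.cross(x,Y)],1))
def rel(pos,yaw,flip):
    s,p,r=now();g=goal(yaw,flip)
    tr=np.degrees((r.inv()*g).as_rotvec())
    print("t",s["time_s"],"tcp",p.round(4),"w",round(float(s["grip_width"]),4),"F",s["ft_force"].round(1))
    print("toolX",r.as_matrix()[:,0].round(3),"toolY",r.as_matrix()[:,1].round(3),"toolZ",r.as_matrix()[:,2].round(3))
    print("turn deg",tr.round(2),"shift in goal axes mm",(g.inv().apply(np.array(pos)-p)*1000).round(1),"in current axes",(r.inv().apply(np.array(pos)-p)*1000).round(1))
E
python3 - <<'E'
from h import *
rel([.498,.1405,.2],6.3,False);rel([.498,.1405,.2],6.3,True)
p=np.load("scene0.npz");P=cloud(p).reshape(-1,3)
m=(P[:,0]>.49)&(P[:,0]<.53)&(P[:,1]>.05)&(P[:,1]<.2)&(P[:,2]>.09)&(P[:,2]<.122);b=P[m];c=b.mean(0);n=np.linalg.svd(b-c)[2][2];n*=np.sign(n[0]);print("face normal",n,c,"yaw",np.degrees(np.arctan2(n[1],n[0])),"tilt",np.degrees(np.arcsin(n[2])))
E
```

```text
t 0.4 tcp [ 0.1466 -0.6075  0.2312] w 0.0851 F [0.  0.1 0.1]
toolX [ 0.235 -0.972 -0.   ] toolY [-0.  0. -1.] toolZ [ 0.972  0.235 -0.   ]
turn deg [-1.000e-02 -8.273e+01 -1.000e-02] shift in goal axes mm [431.3  31.2 704.9] in current axes [-644.6   31.3  517.1]
t 0.4 tcp [ 0.1466 -0.6075  0.2312] w 0.0851 F [0.  0.1 0.1]
toolX [ 0.235 -0.972 -0.   ] toolY [-0.  0. -1.] toolZ [ 0.972  0.235 -0.   ]
turn deg [ 1.000e-02  9.727e+01 -1.000e-02] shift in goal axes mm [-431.3   31.2 -704.9] in current axes [-644.6   31.3  517.1]
face normal [ 0.99160185  0.10608899 -0.07396557] [0.50287369 0.1406452  0.10622408] yaw 6.106702706149476 tilt -4.241788906301577
```

```bash
python3 - <<'E'
from h import *
p=np.load("scene0.npz");P=cloud(p)
def fit(b):
    b=b[np.isfinite(b).all(1)]
    for _ in range(3):
        c=np.median(b,0);c=b.mean(0);n=np.linalg.svd(b-c,full_matrices=False)[2][2];d=(b-c)@n;k=abs(d)<max(2*d.std(),.0015);b=b[k]
    n*=np.sign(n[0]);return len(b),c.round(4),"yaw",np.degrees(np.arctan2(n[1],n[0])).round(2),"tilt",np.degrees(np.arcsin(n[2])).round(2),"sd",d.std().round(4)
# u,v boxes of visible faces
for l,(u0,u1,v0,v1) in dict(large=(316,366,152,184),small_mid=(312,352,188,206),small_front=(320,364,208,230),rackfront=(302,370,237,247),).items():
    print(l,fit(P[v0:v1,u0:u1].reshape(-1,3)))
# profile columns
for u in (325,340,355):
    print(u,[tuple((P[v,u]*1000).round(1)[[0,2]]) for v in range(146,200,3)])
Q=P.reshape(-1,3);m=(abs(Q[:,2])<.02)&(Q[:,0]>.35)&(Q[:,0]<.75)&(abs(Q[:,1])<.3);b=Q[m];print("bench",np.linalg.svd(b-b.mean(0),full_matrices=False)[2][2])
E
python3 -c "
import cv2;i=cv2.imread('pics/scene0.png')[140:265,285:385];cv2.imwrite('pics/scenec.png',cv2.resize(i,None,fx=4.5,fy=4.5,interpolation=cv2.INTER_CUBIC))"
```

```text
large (1459, array([0.5023, 0.1423, 0.0919]), 'yaw', np.float64(6.0), 'tilt', np.float64(-1.59), 'sd', np.float64(0.001))
small_mid (710, array([0.5647, 0.1369, 0.0691]), 'yaw', np.float64(15.15), 'tilt', np.float64(-65.75), 'sd', np.float64(0.0083))
small_front (841, array([0.6116, 0.158 , 0.0604]), 'yaw', np.float64(6.25), 'tilt', np.float64(-3.57), 'sd', np.float64(0.0008))
rackfront (612, array([0.6188, 0.1564, 0.019 ]), 'yaw', np.float64(6.23), 'tilt', np.float64(-0.11), 'sd', np.float64(0.0007))
325 [(np.float64(223.4), np.float64(-0.2)), (np.float64(506.5), np.float64(127.1)), (np.float64(506.6), np.float64(121.4)), (np.float64(507.1), np.float64(115.8)), (np.float64(506.8), np.float64(109.8)), (np.float64(503.9), np.float64(102.4)), (np.float64(504.4), np.float64(96.7)), (np.float64(502.5), np.float64(89.6)), (np.float64(503.7), np.float64(84.1)), (np.float64(504.9), np.float64(78.6)), (np.float64(503.5), np.float64(71.7)), (np.float64(506.0), np.float64(66.8)), (np.float64(505.1), np.float64(60.0)), (np.float64(552.1), np.float64(81.9)), (np.float64(561.2), np.float64(81.5))
[... 898 characters left out ...]
loat64(127.9)), (np.float64(500.7), np.float64(124.9)), (np.float64(500.5), np.float64(119.2)), (np.float64(499.9), np.float64(113.1)), (np.float64(499.2), np.float64(107.0)), (np.float64(498.5), np.float64(100.8)), (np.float64(499.4), np.float64(95.4)), (np.float64(499.2), np.float64(89.3)), (np.float64(498.9), np.float64(83.1)), (np.float64(497.5), np.float64(76.3)), (np.float64(499.2), np.float64(71.1)), (np.float64(499.6), np.float64(65.1)), (np.float64(500.4), np.float64(59.3)), (np.float64(548.5), np.float64(81.9)), (np.float64(554.4), np.float64(79.6)), (np.float64(554.5), np.float64(73.8)), (np.float64(555.8), np.float64(68.8))]
bench [ 6.51746336e-04 -6.83759899e-04  9.99999554e-01]
```

View pics/scenec.png

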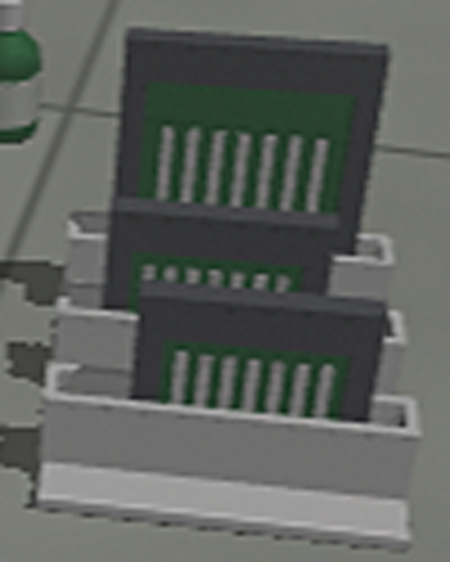

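```bash
python3 -m creep '[[[0,-10.3,0,0,0,0,1],[0,-10.3,0,0,0,0,1],[0,-10.3,0,0,0,0,1],[0,-10.3,0,0,0,0,1],[0,-10.3,0,0,0,0,1],[0,-10.3,0,0,0,0,1],[0,-10.3,0,0,0,0,1],[0,-10.3,0,0,0,0,1],[0,-0.4,0,0,0,0,1],[0,0,0,0,0,0,1]]]' 20
python3 -c "
from h import *
rel([.4975,.1405,.2],6.2,False)"
```

```text
time_s: 1.65
eef_pos: [0.1466, -0.6076, 0.2313]
eef_rot: [-0.706, 0.706, 0.038, -0.038]
ft_force: [-0.6, 1.1, 0.5]
grip_width: 0.0853
t 1.65 tcp [ 0.1466 -0.6076  0.2313] w 0.0853 F [-0.6  1.1  0.5]
toolX [ 0.994  0.108 -0.   ] toolY [-0. -0. -1.] toolZ [-0.108  0.994 -0.   ]
turn deg [ 0. -0. -0.] shift in goal axes mm [429.7  31.3 705.8] in current axes [429.7  31.2 705.8]
```

```bash
python3 -m creep '[[[0,0,0,48,0,40,1],[0,0,0,48,0,40,1],[0,0,0,48,0,40,1],[0,0,0,48,0,40,1],[0,0,0,48,0,40,1],[0,0,0,48,0,40,1],[0,0,0,48,0,40,1],[0,0,0,48,0,40,1],[0,0,0,0,0,0,1]]]'
python3 -c "
from h import *
rel([.4975,.1405,.2],6.2,False)"
```

```text
time_s: 2.78
eef_pos: [0.4977, -0.2403, 0.2323]
eef_rot: [0.707, -0.705, -0.044, 0.041]
ft_force: [-0.1, -1.4, -0.4]
grip_width: 0.0853
t 2.775 tcp [ 0.4977 -0.2403  0.2323] w 0.0853 F [-0.1 -1.4 -0.4]
toolX [0.993 0.12  0.006] toolY [ 0.005  0.003 -1.   ] toolZ [-0.12   0.993  0.002]
turn deg [-0.14  0.68  0.32] shift in goal axes mm [ 40.9  32.3 378.6] in current axes [ 45.2  33.4 378. ]
```

```bash
python3 -m creep '[[[0,0,0,6,0,54,1],[0,0,0,6,0,54,1],[0,0,0,6,0,54,1],[0,0,0,6,0,54,1],[0,0,0,6,0,54,1],[0,0,0,6,0,54,1],[0,0,0,6,0,54,1],[0,0,0,0,0,0,1],[0,0,0,0,0,0,1],[0,0,0,0,0,0,1]]]'
python3 -c "
from h import *
rel([.4975,.1405,.092],6.2,False)"
```

```text
time_s: 4.03
eef_pos: [0.4928, 0.131, 0.2311]
eef_rot: [-0.706, 0.707, 0.038, -0.038]
ft_force: [-0.3, -0.9, -1.1]
grip_width: 0.0853
t 4.025 tcp [0.4928 0.131  0.2311] w 0.0853 F [-0.3 -0.9 -1.1]
toolX [ 0.994  0.107 -0.001] toolY [-0.    -0.002 -1.   ] toolZ [-0.107  0.994 -0.002]
turn deg [ 0.09 -0.05 -0.03] shift in goal axes mm [  5.7 139.1   8.9] in current axes [  5.8 139.1   9.1]
```

```bash
python3 -m creep '[[[0,0,0,5.5,0,9,0.5],[0,0,0,0,20,0,0.5],[0,0,0,0,20,0,0.5],[0,0,0,0,20,0,0.5],[0,0,0,0,10,0,0.5],[0,0,0,0,0,0,0.5],[0,0,0,0,0,0,0.5]]]'
python3 - <<'E'
from h import *
from workcell import capture
rel([.4975,.1405,.092],6.2,False)
for n in("scene","top"):
    p=capture(n);i=p["frame"][:,:,::-1]
    i=i[90:265,270:400] if n=="scene" else i[130:290,110:260]
    cv2.imwrite(f"pics/{n}1.png",cv2.resize(i,None,fx=3.4,fy=3.4,interpolation=cv2.INTER_CUBIC))
E
```

```text
time_s: 4.9
eef_pos: [0.4976, 0.1432, 0.1619]
eef_rot: [0.706, -0.706, -0.04, 0.039]
ft_force: [-0.4, 0.6, -0.6]
grip_width: 0.0429
t 4.9 tcp [0.4976 0.1432 0.1619] w 0.0429 F [-0.4  0.6 -0.6]
toolX [0.994 0.111 0.001] toolY [ 0.001  0.001 -1.   ] toolZ [-0.111  0.994  0.   ]
turn deg [-0.02  0.15  0.07] shift in goal axes mm [-0.4 69.9 -2.7] in current axes [-0.5 69.9 -2.7]
```

View pics/scene1.png

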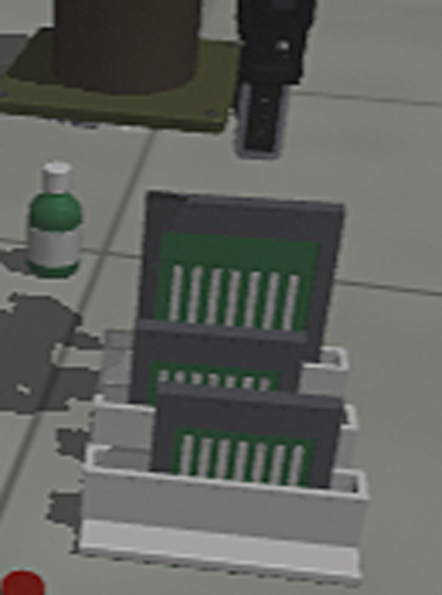

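View pics/top1.png

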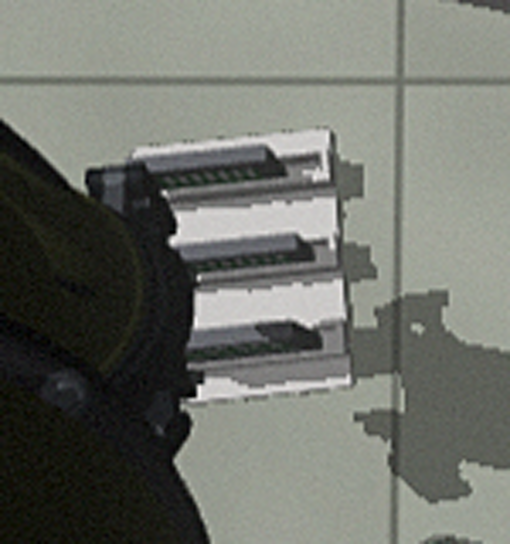

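Fingertips hang above the middle of the large cassette's top edge (crop ~(245,195)), and all three cassettes are undisturbed. I'll descend and close.

```bash
python3 -m creep '[[[0,0,0,0,20,-2.5,0.5],[0,0,0,0,20,0,0.5],[0,0,0,0,20,0,0.5],[0,0,0,0,12,0,0.5],[0,0,0,0,0,0,0.5],[0,0,0,0,0,0,0.5]]]'
python3 - <<'E'
from h import *
from workcell import capture
rel([.4975,.1405,.092],6.2,False)
p=capture("scene");i=p["frame"][90:265,270:400,::-1]
cv2.imwrite(f"pics/scene2.png",cv2.resize(i,None,fx=3.4,fy=3.4,interpolation=cv2.INTER_CUBIC))
P=cloud(p).reshape(-1,3);m=(P[:,1]>.05)&(P[:,1]<.2)&(P[:,0]>.45)&(P[:,0]<.53)&(P[:,2]>.08)&(P[:,2]<.15);b=P[m];b=b[(b[:,1]<.12)|(b[:,1]>.16)];print(rect(b[:,:2]))
E
```

```text
time_s: 5.75
eef_pos: [0.4978, 0.1407, 0.0899]
eef_rot: [0.706, -0.706, -0.04, 0.039]
ft_force: [0.6, 0.1, -0.4]
grip_width: 0.0428
t 5.75 tcp [0.4978 0.1407 0.0899] w 0.0428 F [ 0.6  0.1 -0.4]
toolX [0.994 0.111 0.001] toolY [ 0.001  0.    -1.   ] toolZ [-0.111  0.994  0.   ]
turn deg [-0.02  0.17  0.07] shift in goal axes mm [-0.3 -2.1 -0.2] in current axes [-0.3 -2.1 -0.2]
(array([499.9, 139.8]), array([ 13.1, 100. ]), 6.15)
```

View pics/scene2.png

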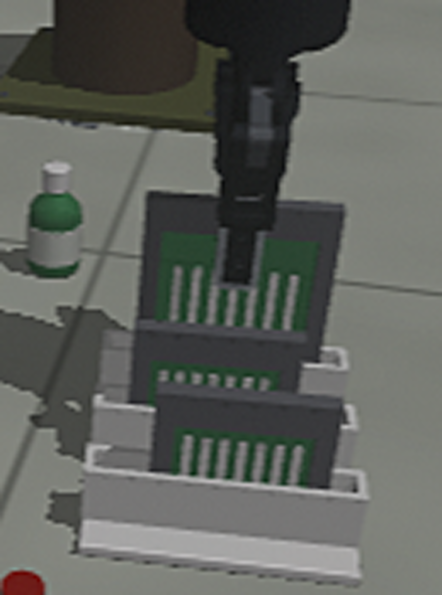

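The front finger is centred on the cassette and well clear of the small one behind it. Closing.

```bash
python3 -m creep '[[[0,0,0,0,0,0,0.3],[0,0,0,0,0,0,0.2],[0,0,0,0,0,0,0.1],[0,0,0,0,0,0,0],[0,0,0,0,0,0,0],[0,0,0,0,0,0,0],[0,0,0,0,0,0,0]]]' 45
python3 -c "
from h import *
rel([.4975,.1405,.19],6.2,False)"
```

```text
time_s: 6.68
eef_pos: [0.4974, 0.1404, 0.0896]
eef_rot: [-0.706, 0.706, 0.039, -0.039]
ft_force: [-0.6, -1.0, 5.5]
grip_width: 0.0095
t 6.675 tcp [0.4974 0.1404 0.0896] w 0.0095 F [-0.6 -1.   5.5]
toolX [0.994 0.111 0.   ] toolY [ 0. -0. -1.] toolZ [-0.111  0.994 -0.   ]
turn deg [0.01 0.16 0.02] shift in goal axes mm [ 1.000e-01 -1.004e+02  1.000e-01] in current axes [ 1.000e-01 -1.004e+02  1.000e-01]
```

```bash
python3 -m creep '[[[0,0,0,0,-8,0,0],[0,0,0,0,-12,0,0],[0,0,0,0,-15,0,0],[0,0,0,0,-20,0,0],[0,0,0,0,-20,0,0],[0,0,0,0,-20,0,0],[0,0,0,0,-15,0,0],[0,0,0,0,0,0,0],[0,0,0,0,0,0,0]]]'
python3 - <<'E'
from h import *
from workcell import capture
rel([.503,-.170,.2],-7.7,False)
p=capture("scene");i=p["frame"][60:265,260:410,::-1]
cv2.imwrite(f"pics/scene3.png",cv2.resize(i,None,fx=2.9,fy=2.9,interpolation=cv2.INTER_CUBIC))
P=cloud(p).reshape(-1,3);m=(P[:,1]>.05)&(P[:,1]<.23)&(P[:,0]>.45)&(P[:,0]<.53)&(P[:,2]>.1)&(P[:,2]<.25);b=P[m];c=b[(b[:,1]<.12)|(b[:,1]>.16)];print(rect(c[:,:2]),c.min(0),c.max(0))
E
```

```text
time_s: 7.8
eef_pos: [0.497, 0.1402, 0.1989]
eef_rot: [-0.706, 0.706, 0.039, -0.04]
ft_force: [0.0, -0.2, -2.2]
grip_width: 0.0097
t 7.8 tcp [0.497  0.1402 0.1989] w 0.0097 F [ 0.  -0.2 -2.2]
toolX [ 0.994  0.111 -0.001] toolY [-0.001 -0.001 -1.   ] toolZ [-0.111  0.994 -0.   ]
turn deg [ 0.03 14.07 -0.04] shift in goal axes mm [  47.5   -1.1 -306.5] in current axes [ -28.4   -0.9 -308.9]
(array([500.3, 139.6]), array([ 14.7, 100.1]), 5.52) [0.48881819 0.08943872 0.11649173] [0.5118193  0.18959601 0.23728114]
```

View pics/scene3.png

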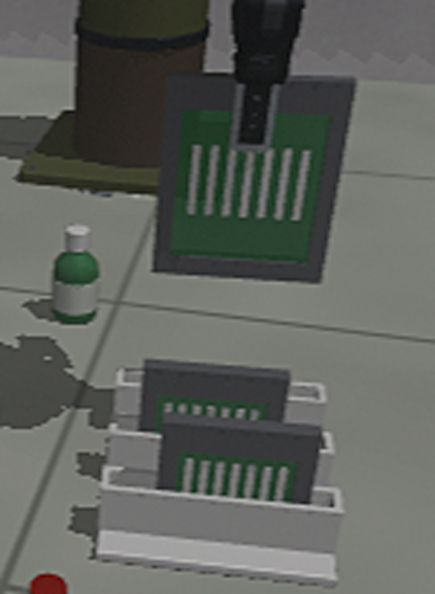

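The cassette hangs upright with its bottom clear of the rack, and both small ones are in place. Carrying it over.

```bash
python3 -m creep '[[[0,7,0,0,0,0,0],[0,7,0,0,0,0,0],[0,0,0,5,0,-32,0],[0,0,0,7,0,-45,0],[0,0,0,7,0,-45,0],[0,0,0,7,0,-45,0],[0,0,0,7,0,-45,0],[0,0,0,7,0,-45,0],[0,0,0,4,0,-28,0],[0,0,0,3,0,-20,0]]]'
python3 -m creep '[[[0,0,0,0,0,0,0],[0,0,0,0,0,0,0],[0,0,0,0,0,0,0]]]'
python3 - <<'E'
from h import *
from workcell import capture
rel([.5027,-.170,.088],-7.7,False)
for n in("scene","top"):
    p=capture(n);i=p["frame"][:,:,::-1]
    i=i[60:235,110:270] if n=="scene" else i[150:310,260:410]
    cv2.imwrite(f"pics/{n}4.png",cv2.resize(i,None,fx=3.2,fy=3.2,interpolation=cv2.INTER_CUBIC))
    P=cloud(p).reshape(-1,3);m=(P[:,1]>-.26)&(P[:,1]<-.06)&(P[:,0]>.47)&(P[:,0]<.54)&(P[:,2]>.09)&(P[:,2]<.25);b=P[m];c=b[(b[:,1]<-.19)|(b[:,1]>-.15)];print(n,rect(c[:,:2]) if len(c)>3 else 0,c.min(0),c.max(0))
E
```

```text
time_s: 9.1
eef_pos: [0.5025, -0.1699, 0.1983]
eef_rot: [-0.705, 0.706, -0.048, 0.047]
ft_force: [0.4, 0.8, -0.3]
grip_width: 0.0091
time_s: 9.48
eef_pos: [0.5035, -0.1665, 0.1992]
eef_rot: [0.706, -0.705, 0.046, -0.046]
ft_force: [-0.5, -0.2, -1.8]
grip_width: 0.0097
t 9.475 tcp [ 0.5035 -0.1665  0.1992] w 0.0097 F [-0.5 -0.2 -1.8]
toolX [ 0.991 -0.13  -0.   ] toolY [-0.     0.001 -1.   ] toolZ [0.13  0.991 0.001]
turn deg [-0.04  0.2  -0.02] shift in goal axes mm [ -0.3 111.2  -3.6] in current axes [ -0.3 111.2  -3.7]
scene (array([ 507.6, -167.2]), array([102.5,  14.3]), 82.93) [ 0.50100478 -0.21830191  0.11587958] [ 0.52002201 -0.11595279  0.2376782 ]
top (array([ 500. , -139.7]), array([53.2, 27.1]), 46.03) [ 0.47181482 -0.14998883  0.11751887] [ 0.5144509  -0.11521088  0.24988058]
```

View pics/scene4.png

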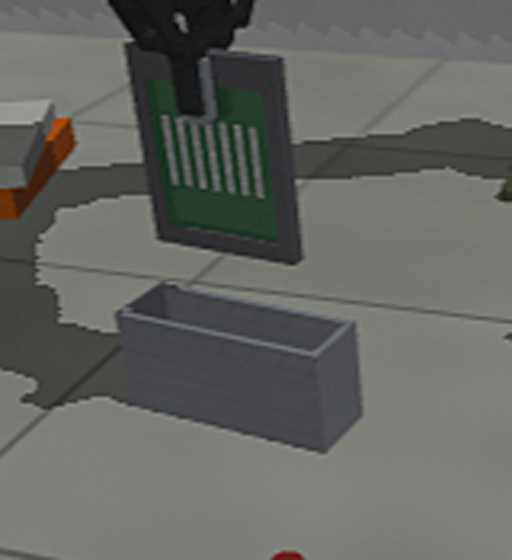

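View pics/top4.png

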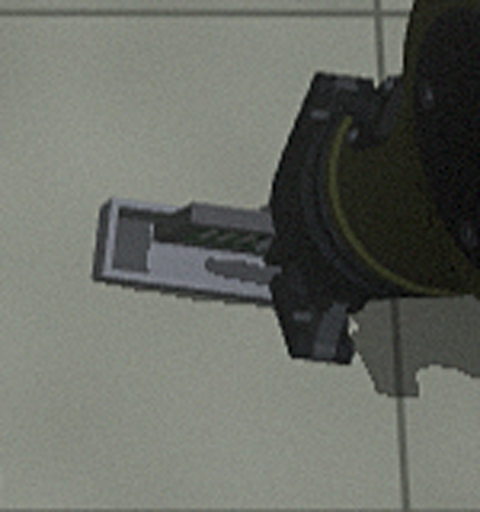

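The cassette is upright above the trough, its y-width parallel to it. Lowering most of the way.

```bash
python3 -m creep '[[[0,0,0,-0.3,0,-3.6,0],[0,0,0,0,15,0,0],[0,0,0,0,18,0,0],[0,0,0,0,18,0,0],[0,0,0,0,18,0,0],[0,0,0,0,18,0,0],[0,0,0,0,13,0,0],[0,0,0,0,0,0,0],[0,0,0,0,0,0,0]]]'
python3 - <<'E'
from h import *
from workcell import capture
rel([.5027,-.170,.088],-7.7,False)
p=capture("scene");i=p["frame"][60:235,110:270,::-1]
cv2.imwrite(f"pics/scene5.png",cv2.resize(i,None,fx=3.2,fy=3.2,interpolation=cv2.INTER_CUBIC))
E
```

```text
time_s: 10.7
eef_pos: [0.503, -0.1716, 0.0996]
eef_rot: [-0.706, 0.706, -0.047, 0.047]
ft_force: [0.4, 0.3, -1.9]
grip_width: 0.0096
t 10.7 tcp [ 0.503  -0.1716  0.0996] w 0.0096 F [ 0.4  0.3 -1.9]
toolX [ 0.991 -0.133  0.001] toolY [ 0.001 -0.    -1.   ] toolZ [ 0.133  0.991 -0.   ]
turn deg [0.   0.07 0.04] shift in goal axes mm [-0.5 11.6  1.6] in current axes [-0.5 11.6  1.6]
```

View pics/scene5.png

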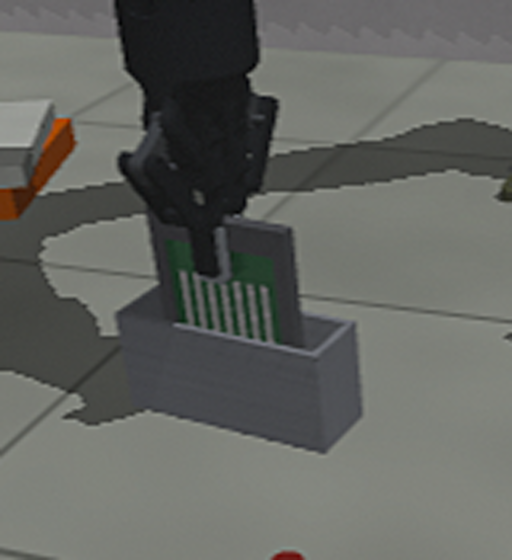

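It is inside the trough walls, about 13 mm above the floor. Creeping down to contact.

```bash
python3 -m creep '[[[0,0,0,0,4,0,0],[0,0,0,0,3,0,0],[0,0,0,0,2,0,0],[0,0,0,0,0,0,0],[0,0,0,0,0,0,0]]]'
python3 -m creep '[[[0,0,0,0,2,0,0],[0,0,0,0,0,0,0],[0,0,0,0,0,0,0]]]'
python3 -m creep '[[[0,0,0,0,1.5,0,0],[0,0,0,0,0,0,0],[0,0,0,0,0,0,0]]]'
```

```text
time_s: 11.38
eef_pos: [0.5027, -0.1716, 0.0903]
eef_rot: [-0.706, 0.706, -0.047, 0.047]
ft_force: [-0.9, 0.3, -1.3]
grip_width: 0.0094
time_s: 11.75
eef_pos: [0.5027, -0.1716, 0.0883]
eef_rot: [-0.706, 0.706, -0.047, 0.047]
ft_force: [0.2, -0.2, -1.5]
grip_width: 0.0093
time_s: 12.12
eef_pos: [0.5026, -0.1716, 0.0868]
eef_rot: [-0.706, 0.706, -0.047, 0.047]
ft_force: [0.1, -0.2, -1.3]
grip_width: 0.0095
```

```bash
python3 -m creep '[[[0,0,0,0,1,0,0],[0,0,0,0,0,0,0],[0,0,0,0,0,0,0]]]'
python3 -m creep '[[[0,0,0,0,1,0,0],[0,0,0,0,0,0,0],[0,0,0,0,0,0,0]]]'
```

```text
time_s: 12.5
eef_pos: [0.5028, -0.1717, 0.0866]
eef_rot: [-0.705, 0.706, -0.047, 0.047]
ft_force: [-1.0, -0.5, 6.6]
grip_width: 0.0096
time_s: 12.88
eef_pos: [0.5029, -0.1717, 0.0866]
eef_rot: [-0.705, 0.706, -0.047, 0.048]
ft_force: [-2.9, 0.3, 15.8]
grip_width: 0.0095
```

Floor contact at TCP z 0.0866, exactly as predicted, and the force rose to 16 N. I'll relax by 1 mm, release and check.

```bash
python3 -m creep '[[[0,0,0,0,-1,0,0],[0,0,0,0,0,0,0.12],[0,0,0,0,0,0,0.2],[0,0,0,0,0,0,0.3],[0,0,0,0,0,0,0.5],[0,0,0,0,0,0,0.5],[0,0,0,0,0,0,0.5]]]' 20
python3 - <<'E'
from h import *
from workcell import capture
rel([.5027,-.170,.2],-7.7,False)
p=capture("scene");i=p["frame"][60:235,110:270,::-1]
cv2.imwrite(f"pics/scene6.png",cv2.resize(i,None,fx=3.2,fy=3.2,interpolation=cv2.INTER_CUBIC))
E
```

```text
time_s: 13.75
eef_pos: [0.5026, -0.1716, 0.0858]
eef_rot: [-0.706, 0.706, -0.047, 0.047]
ft_force: [0.5, -0.9, -0.1]
grip_width: 0.0427
t 13.75 tcp [ 0.5026 -0.1716  0.0858] w 0.0427 F [ 0.5 -0.9 -0.1]
toolX [ 0.991 -0.133  0.   ] toolY [ 0. -0. -1.] toolZ [ 0.133  0.991 -0.   ]
turn deg [0.   0.07 0.  ] shift in goal axes mm [  -0.2 -114.2    1.6] in current axes [  -0.2 -114.2    1.6]
```

View pics/scene6.png

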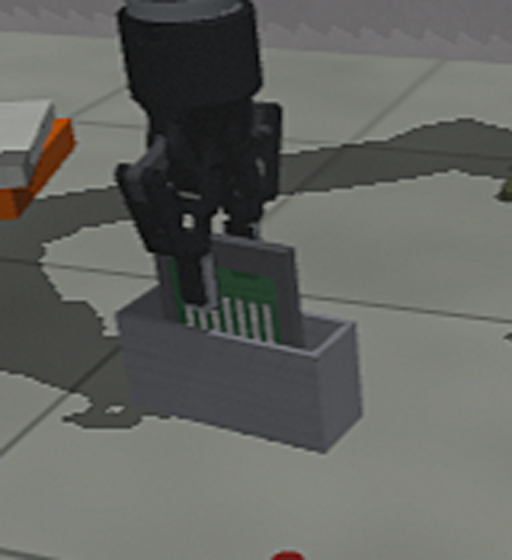

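```bash
python3 -m creep '[[[0,0,0,0,0,0,0.9],[0,0,0,0,0,0,0.9],[0,0,0,0,0,0,0.9],[0,0,0,0,-10,0,0.9],[0,0,0,0,-20,0,0.9],[0,0,0,0,-30,0,0.9],[0,0,0,0,-40,0,0.9],[0,0,0,0,-40,0,0.9],[0,0,0,0,-20,0,0.9]]]'
python3 -m creep '[[[0,0,0,0,0,-50,0.9],[0,0,0,0,0,-50,0.9],[0,0,0,0,0,-50,0.9],[0,0,0,0,0,-50,0.9],[0,0,0,0,0,0,0.9],[0,0,0,0,0,0,0.9],[0,0,0,0,0,0,0.9],[0,0,0,0,0,0,0.9]]]'
python3 - <<'E'
from h import *
from workcell import capture,recognise
rel([.5027,-.170,.2],-7.7,False)
for n in("scene","top"):
    p=capture(n)
    cv2.imwrite(f"pics/{n}7.png",p["frame"][:,:,::-1])
    for q in("large_cassette","small_cassette_1"):print(q,recognise(p,q))
    P=cloud(p).reshape(-1,3)
    m=(P[:,1]>-.26)&(P[:,1]<-.06)&(P[:,0]>.45)&(P[:,0]<.56)&(P[:,2]>.085)&(P[:,2]<.2);b=P[m];print(n,rect(b[:,:2]),b.min(0),b.max(0))
    m=(P[:,1]>.05)&(P[:,1]<.25)&(P[:,0]>.515)&(P[:,0]<.7)&(P[:,2]>.07)&(P[:,2]<.09);b=P[m];print("small",rect(b[:,:2]))
E
```

```text
time_s: 14.92
eef_pos: [0.5035, -0.1716, 0.2487]
eef_rot: [-0.705, 0.706, -0.046, 0.048]
ft_force: [0.2, 0.3, -0.9]
grip_width: 0.0769
time_s: 15.92
eef_pos: [0.4766, -0.3686, 0.2461]
eef_rot: [0.706, -0.706, 0.046, -0.046]
ft_force: [-0.4, 0.4, -0.6]
grip_width: 0.0767
t 15.925 tcp [ 0.4766 -0.3686  0.2461] w 0.0767 F [-0.4  0.4 -0.6]
toolX [ 0.991 -0.131  0.   ] toolY [ 0.  0. -1.] toolZ [0.131 0.991 0.   ]
turn deg [-0.01  0.2   0.01] shift in goal axes mm [ -0.7  46.1 200.3] in current axes [ -0.   46.2 200.3]
large_cassette [{'centre': [179.2, 146.5], 'p': 0.71}]
small_cassette_1 [{'centre': [330.7, 195.5], 'p': 0.67}, {'centre': [342.4, 217.1], 'p': 0.64}]
scene (array([ 505.9, -172.1]), array([103.1,  14.4]), 82.02) [ 0.49337263 -0.22360756  0.08501749] [ 0.51959741 -0.12148417  0.12518814]
small (array([581.6, 147.5]), array([68.1, 97.9]), 5.89)
large_cassette [{'centre': [332.9, 227.4], 'p': 0.89}]
small_cassette_1 [{'centre': [166.9, 176.2], 'p': 0.93}, {'centre': [180.2, 202.3], 'p': 0.91}]
top (array([ 502. , -170.1]), array([100.3,  10.2]), 82.23) [ 0.49058515 -0.21982334  0.08523306] [ 0.51367101 -0.12007916  0.12876059]
small (array([578. , 148.4]), array([65.4, 96.8]), 6.3)
```

View pics/scene7.png

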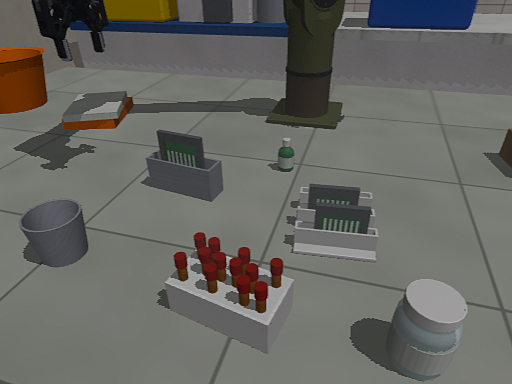

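View pics/top7.png

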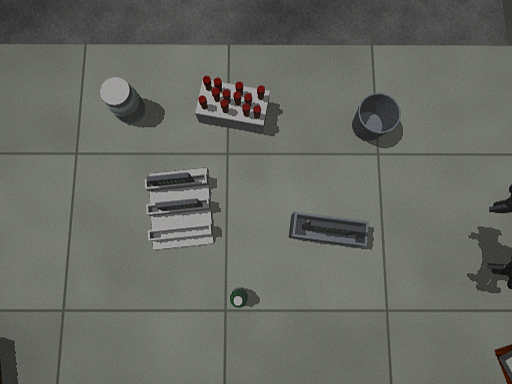

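The large cassette stands in the trough (scene (179,147), top (333,227)). The small ones are unmoved, the emptied slot shows at (180,235), and the gripper is far clear at right.

```bash
python3 -c "
from workcell import arm
print(arm.sign_off())"
```

```text
the job is handed in; nothing more can be done
None
```

The large cassette is standing upright in the soaking trough, and I handed the job in at about 16 s of the 45 s allowed.

- **Lift and carry:** I pinched it across its thickness, lifted it straight up about 110 mm, turned it 14° to line up with the trough and carried it over upright.
- **Lowering:** I brought it down until it touched the trough floor. Contact came at TCP z = 0.0866 m, as predicted, and the force rose to 16 N. I eased off 1 mm before opening the gripper, then moved the arm clear.
- **Last checks:** Both cameras show the cassette centred in the trough within about 2 mm, with its top at about 0.125–0.129 m (0.125 m expected). Depth readings put both small cassettes within about 1 mm of where they started. The gripper was about 0.2 m away, and the force on it read near zero.
- **Disagreements:** The two cameras differed by about 4 mm in x throughout, so I averaged them. No check failed.

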